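# Draw out the sprung length gauge and hold it

### The arm

A 6-joint arm with a two-finger parallel gripper is mounted at the origin on the work surface. World frame = base frame: x ahead of the robot, y to its left, z up, the work surface at z = 0. Lengths are in m, angles in rad, forces in N, time in s.
With the tool pointing down it reaches from about 0.3 to 0.775 m from the base axis. Payload 14.6 kg.
Tool frame: the origin (TCP) lies between the finger pads; the fingertips stand 8 mm ahead of it and the grasp point (between the pads) lies 11 mm behind it (ctrl.tip_reach is the distance from the TCP to the fingertips, in m); y points along the fingers, z is the direction in which the jaws open and shut, and the axes are right-handed (so a half turn about y gives the same grasp; the last joint's range is limited). The gripper opens to 94 mm and grips with 3 to 60 N. Pads are 16 mm wide; open, the fingers measure 119 mm over their backs; the gripper's body (75 mm by 177 mm) begins 78 mm behind the grasp point.
Start: joints at [1.057, 0.3, 1.521, -0, 1.321, -0.067], TCP at [0.238, 0.496, 0.213] pointing down, gripper open.
Joint ranges: [-3.03, 3.03], [-0.79, 2.21], [0.23, 2.52], [-1.04, 4.18], [0, 3.07], [-2.55, 2.55]. Speed limits (rad/s): [2.22, 2.22, 2.57, 3.14, 3.14, 3.14].

### API

Orientations are given as [roll, pitch, yaw] about the fixed x, y, z axes, in that order (R = Rz(yaw) Ry(pitch) Rx(roll)).
In Python, from station import ctrl gives the robot as it stands.
- The arm moves only by the tool play_rows, never from a script. Its arguments are lists of equal length, an entry for each row: "twist": the turn, a rotation vector about the world's x, y, z as a fraction of full scale, a list of three; "travel": the shift along the world's x, y, z as a fraction of full scale, a list of three; "grip": the gripper's target within -1 to 1 (shut at 1, half-way at 0, fully open at -1). A call has 1 to 12 rows; each row shifts and turns the commanded pose from where the row before left it; what a row does not reach is not made up. Full scale, the value 1, is 5 cm for a shift and 90 degrees for a turn. A row lasts 1/10 s, in which the tool goes at most 50 mm and 8.59 degrees, less where a joint would pass 70% of its speed; a pose out of reach is approached as far as the arm can. A call with a number of a shift or a turn outside -1 to 1 is refused whole. A call with a gripper value outside its range is refused whole. The fingers move at their own pace and stop on an object; "force" is the grip in N (left out, the last holds). Time passes only in rows, so rows that do not move let the fingers close. It gives the time, the measured TCP pose, the force and the opening at its end, in the units of the state.
- ctrl.get_obs(): the state, without advancing time (a new reading comes with each control period).
- ctrl.camera(name): name is "scene" or "side" or "wrist"; returns a dict with "img" (400x640x3 uint8, red, green, blue), "vfov" (degrees; the focal length in pixels is half the picture's height over the tangent of half this angle, whatever the lens; pixels are square), "cx", "cy" (the principal point, pixels), "rvec" (rotation vector, rad) and "tvec" (3), from world to camera coordinates, as OpenCV has them. Camera axes: x right, y down, z forward; pixel columns grow to the right and rows downward; lengths in m; the calibration is good to about 2 mm. The wrist camera is an equidistant fisheye: a pixel r from the principal point sees the ray r / f radians off the axis. A picture is of the moment at which its call begins. There is no depth.
- ctrl.hand_in(): hands the job in, once; it reports no verdict.
Trained networks look in a picture, given as the dict that the camera call returned (one of the last four; its "shot" number tells which), for a name from the list of things; names that differ only in an ending like _2 or _b are one class to them, and where a whole thing is asked for, a point or a joint stands for the part that bears it (a point fixed in the world has none). Each returns a list of dicts, best first, with "confidence" (0 to 1); they miss things now and then, are a little off and sometimes report something else, mostly with a low value. They report only what shows in the picture. A call takes as long as a camera call.
- ctrl.boxes_of(name, picture): "point" ([column, row] in pixels, amid what is visible of it).
- ctrl.trace(name, picture): "pixels" (400x640 bool, what is visible of it) and "point" ([column, row] in pixels, amid what is visible of it).
The state is a dict: "time_s": time; "qpos": joint angles; "joint_vel": joint speeds; "tau": joint torques, N m; "ee_pos": TCP position; "eef_rot": TCP orientation; "force": force on the tool from outside, world axes, zero at the start; "moment": the same for the moment, N m; "grip_width": finger opening in m.
Only numpy, scipy, OpenCV 4.12 (cv2) and the standard library are available. Lean on these libraries where they do the work, as an engineer would, in place of code of your own. Each camera call takes 0.05 s, during which the arm holds its last target.

### The job

On the tube-length gauge, take the porcelain knob of the telescoping rod gently (it cracks if squeezed harder than about 40 N) and pull the rod steadily out against its spring until its pointer is level with the fin of the clip on the scale rail, without pulling it well past the clip or letting it snap back. Hold it there steady for three seconds and finish with the gripper still holding the knob at that length, so a colleague can match glass tubes to it. Leave the clip and everything else on the bench alone.

Things in the scene. Friction and masses are not known exactly. Their poses are not given: they have to be found in the camera images.
- rod (a joint): how far the rod is drawn out of its sleeve, m: 0 = fully in (at the start), 0.125 = end of travel. It slides straight and level along the gauge's own +x. The inner spring pulls it back with 2.3 N at 0 and 65 N more per metre (about 9 N at 0.1), plus 0.4 N of friction; let go, it snaps back.
- knob (a point): upright round white porcelain knob on the rod's free end, 25 mm in diameter (top 5 mm: 29 mm), 51 mm tall; origin on its axis half-way up, 89 mm above the bench; x = pull-out direction, z up; does not turn. The rod's line is 34 mm below the origin, rod 10 mm and sleeve 19 mm thick, so fingers may reach 18 mm below the origin, along or across the rod. Cracks if gripped harder than about 40 N (90 N, both fingers added).
- pointer_tip (a point): tip of the thin steel pointer (2.5 mm wide) that sticks out sideways from the foot of the knob towards the scale rail, moving with knob and rod; 34 mm below the knob's origin, 37 mm to its side (gauge -y), at the same gauge x as the knob axis
- mark (a point): the length mark: edge facing the rod of the upright steel fin (2.5 mm thick, top 61 mm above the bench) on the grey clip (18 x 22 x 16 mm) set on the scale rail; 55 mm up, 8 mm sideways of the pointer tip's path; axes as the gauge's. Rod at length: pointer tip and mark at the same gauge x, 50 to 110 mm of rod travel. The clip slides stiffly (6 N); it is to stay where it is set.
- gauge: tube-length gauge, fixed to the bench: grey base plate 370 x 115 x 12 mm, an aluminium sleeve along it out of which the steel rod slides, and a low scale rail (36 mm high) beside the rod. Origin on the bench below the rod's line; x = the way the rod pulls out; the rod's line is at y 0, 55 mm up, the rail at y -50 mm. The knob axis is at x 30 mm with the rod in, the sleeve mouth at x -20 mm.
- flask_center (a point): bystander: conical glass flask with cork, 72 mm wide, 130 mm tall; point on its axis 56 mm up
- beaker_center (a point): bystander: glass beaker 66 mm wide, 85 mm tall; point on its axis half-way up
- amber_center (a point): bystander: amber jar with blue cap, 60 mm wide, 125 mm tall; point on its axis half-way up
- reagent_center (a point): bystander: clear bottle with blue cap, 72 mm wide, 160 mm tall; point on its axis half-way up
- marker_center (a point): bystander: felt marker lying flat, 120 mm long, 15 mm thick; point inside its barrel
- tray_center (a point): bystander: low white tray 170 x 75 x 22 mm with two cut glass tubes in it; point at its middle, 11 mm up

How it is judged:
By the outcome, as a careful person would: the job done as asked, in the order asked, and still so for the second after the job is handed in, while the arm keeps its last pose, push and grip.
It also fails if it takes over 45 s, if anything falls off the work surface, if the arm or the gripper's body presses on something with over 40 N, if the wrist force passes 120 N, or if a joint passes its speed limit or range.

## Working session

There is one attempt and no reset: what is moved stays moved. The work goes in short steps, Python scripts to look and compute and a tool call to move; the robot and the scene stay as the last step left them, time stands still between calls to the robot, and variables do not carry over. Pictures are saved under pics/ and viewed, and the job is handed in when it is done.

Besides the shell and the picture viewer there is one more tool, called after "Emit:" in YAML: its name, and indented under it one key for each argument. play_rows: Moves the arm, as the interface text tells. Its arguments: {"type":"object","properties":{"twist":{"type":"array"},"travel":{"type":"array"},"grip":{"type":"array"},"force":{"type":"number"}},"required":["twist","travel","grip"]}

```bash
ls; mkdir -p pics; cat > h.py <<'E'
import numpy as np,cv2,pickle
from station import ctrl
def snap(n,tag):
    c=ctrl.camera(n); cv2.imwrite(f'pics/{tag}.png',c['img'][:,:,::-1]); return c
def mats(c):
    R=cv2.Rodrigues(np.array(c['rvec'],float))[0]; t=np.array(c['tvec'],float).ravel()
    f=c['img'].shape[0]/2/np.tan(np.radians(c['vfov'])/2); return R,t,f
def ray(c,p,fish=False):
    R,t,f=mats(c); x=(p[0]-c['cx'])/f;y=(p[1]-c['cy'])/f
    if fish:
        r=np.hypot(x,y); d=np.array([x/r*np.sin(r),y/r*np.sin(r),np.cos(r)]) if r>0 else np.array([0,0,1.])
    else: d=np.array([x,y,1.])
    d=R.T@d; return -R.T@t,d/np.linalg.norm(d)
def atz(c,p,z,fish=False):
    o,d=ray(c,p,fish); return o+d*(z-o[2])/d[2]
def proj(c,P,fish=False):
    R,t,f=mats(c); q=R@np.array(P)+t
    if fish:
        r=np.hypot(q[0],q[1]);th=np.arctan2(r,q[2]); return np.array([c['cx']+f*th*q[0]/r,c['cy']+f*th*q[1]/r])
    return np.array([c['cx']+f*q[0]/q[2],c['cy']+f*q[1]/q[2]])
def tri(rs):
    A=0;b=0
    for o,d in rs:
        M=np.eye(3)-np.outer(d,d);A=A+M;b=b+M@o
    P=np.linalg.solve(A,b); return P,[np.linalg.norm((np.eye(3)-np.outer(d,d))@(P-o)) for o,d in rs]
E
python3 - <<'E'
from h import *
o=ctrl.get_obs();print({k:np.round(v,3) for k,v in o.items()},ctrl.tip_reach)
for n in ['scene','side','wrist']:
    c=snap(n,n+'0'); print(n,c['vfov'],-mats(c)[0].T@mats(c)[1])
    for k in ['knob','pointer_tip','mark','gauge','flask_center','beaker_center','amber_center','reagent_center','tray_center','marker_center']:
        print(k,[(np.round(b['point']),round(b['confidence'],2)) for b in ctrl.boxes_of(k,c)[:2]])
E
```

```text
pics
{'time_s': np.float64(0.0), 'qpos': array([ 1.057,  0.3  ,  1.522, -0.   ,  1.321, -0.067]), 'joint_vel': array([-0.001,  0.   , -0.001,  0.   ,  0.001,  0.001]), 'tau': array([ 2.0000e-03, -5.3179e+01, -3.5275e+01,  7.1000e-02,  2.4000e-02,
       -0.0000e+00]), 'ee_pos': array([0.238, 0.496, 0.213]), 'eef_rot': array([-1.572,  0.   , -0.447]), 'force': array([ 0.417, -0.465, -0.795]), 'moment': array([-0.007, -0.034, -0.028]), 'grip_width': np.float64(0.094)} 0.008
scene 57.76324482622733 [0.96013014 0.44965701 0.62109323]
knob [(array([288., 153.]), 0.75)]
pointer_tip [(array([290., 156.]), 0.86)]
mark [(array([298., 195.]), 0.48)]
gauge [(array([288., 176.]), 0.9)]
flask_center [(array([207., 134.]), 0.87)]
beaker_center [(array([286., 123.]), 0.74), (array([292., 158.]), 0.46)]
amber_center [(array([356., 154.]), 0.72)]
reagent_center [(array([460., 273.]), 0.66)]
tray_center [(array([274., 228.]), 0.73), (array([297., 195.]), 0.71)]
marker_center [(array([231., 177.]), 0.59)]
side 44.08816417165705 [ 0.03909246 -0.58996863  0.93754778]
knob [(array([339., 238.]), 0.89)]
pointer_tip [(array([335., 239.]), 0.91)]
mark [(array([322., 218.]), 0.65), (array([335., 242.]), 0.54)]
gauge []
flask_center [(array([456., 309.]), 0.8)]
beaker_center [(array([351., 319.]), 0.9)]
amber_center [(array([406., 256.]), 0.28)]
reagent_center [(array([205., 144.]), 0.74), (array([348., 263.]), 0.67)]
tray_center [(array([344., 202.]), 0.78)]
marker_center []
wrist 65.70646984690485 [0.17895064 0.5249754  0.38556154]
knob []
pointer_tip []
mark []
gauge []
flask_center []
beaker_center []
amber_center []
reagent_center []
tray_center []
marker_center []
```

View pics/scene0.png

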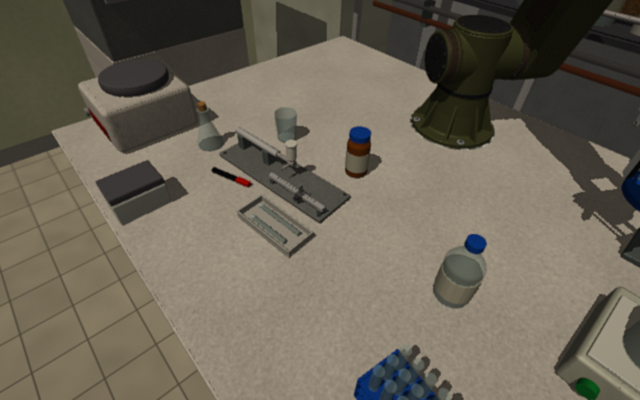

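View pics/side0.png

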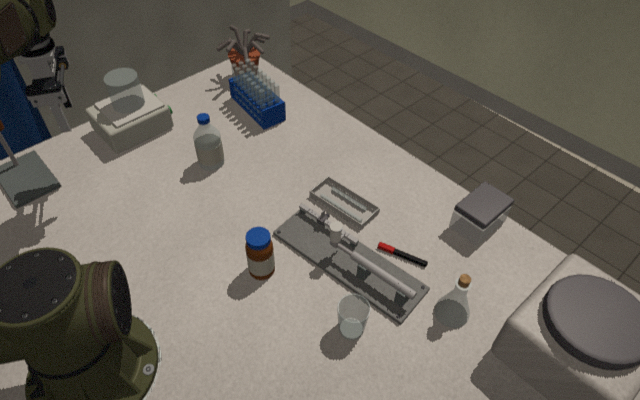

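View pics/wrist0.png

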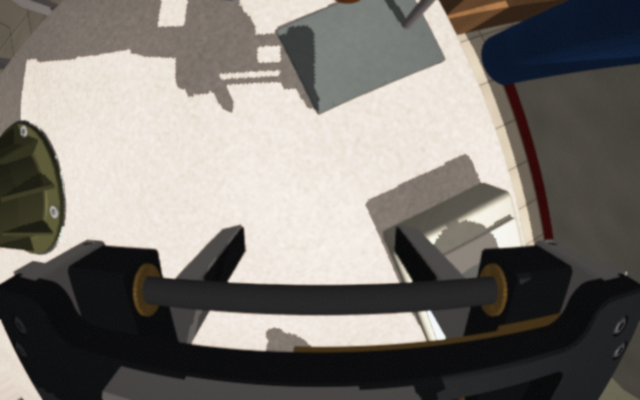

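The scene camera shows the gauge at (285,172) with the knob at (291,152). The side camera shows it at (350,260) with the knob at (337,232). The wrist camera doesn't see it yet. I'll zoom in next.

```bash
python3 - <<'E'
import cv2
a=cv2.imread('pics/scene0.png')[110:225,205:365]; b=cv2.imread('pics/side0.png')[180:330,260:440]
cv2.imwrite('pics/za.png',cv2.resize(a,None,fx=5,fy=5,interpolation=3)[:600,:800]);cv2.imwrite('pics/zb.png',cv2.resize(b,None,fx=4,fy=4,interpolation=3))
E
```

```text
(no output)
```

View pics/za.png

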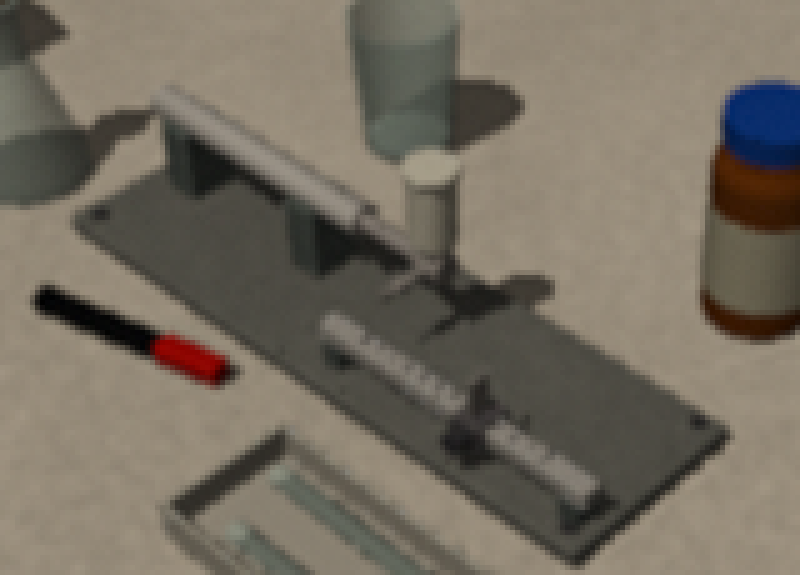

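View pics/zb.png

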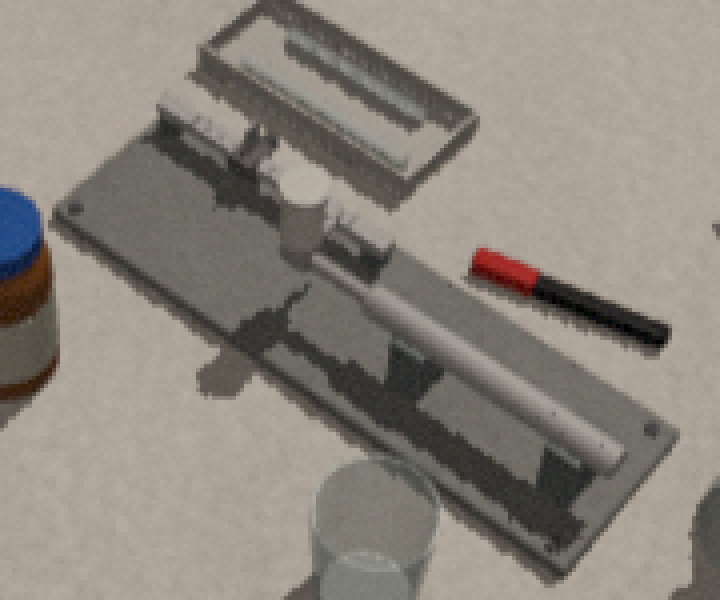

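```bash
python3 - <<'E'
from h import *
s=ctrl.camera('scene');d=ctrl.camera('side')
S=lambda x,y:(205+x/5-.4,110+y/5-.4); D=lambda x,y:(260+x/4-.375,180+y/4-.375)
print('knobtop tri',tri([ray(s,S(432,168)),ray(d,D(302,183))]), atz(s,S(432,168),.1145),atz(d,D(302,183),.1145))
L={'far-tip left':None}
a=[atz(s,S(*p),.012)[:2] for p in [(78,215),(575,552),(728,430)]]
b=[atz(d,D(*p),.012)[:2] for p in [(678,435),(558,567),(55,210)]]
print('scene corners',np.round(a,4),'\nside corners',np.round(b,4))
for q in (a,b):
    for i in (0,1):
        v=q[i+1]-q[i];print(np.linalg.norm(v),np.degrees(np.arctan2(v[1],v[0])))
# fin top
print('fin', atz(s,S(485,382),.061), atz(d,D(262,130),.061))
for k in ['knob','mark']:
    for c in (s,d):
        b=ctrl.trace(k,c)[0]; m=b['pixels'];ys,xs=np.nonzero(m);print(k,b['confidence'],xs.min(),xs.max(),ys.min(),ys.max(),b['point'])
for k in ['amber_center','flask_center','beaker_center']:
    r=[ctrl.boxes_of(k,c)[0]['point'] for c in (s,d)]
    print(k,[atz(c,p,.06) for c,p in zip((s,d),r)])
E
```

```text
knobtop tri (array([ 0.54058557, -0.11655284,  0.11298025]), [np.float64(0.00026835798730079276), np.float64(0.00026835798730092606)]) [ 0.54202335 -0.11505901  0.1145    ] [ 0.53944298 -0.11726689  0.1145    ]
scene corners [[ 0.6322 -0.3189]
 [ 0.5889  0.0431]
 [ 0.48    0.0314]] 
side corners [[ 0.6303 -0.3241]
 [ 0.5207 -0.3335]
 [ 0.4764  0.0256]]
0.3645689398123193 96.82294910968032
0.10952491679097277 -173.89915358354997
0.11000462200460823 -175.1152780041496
0.3617943875609621 97.032973233053
fin [ 0.58115708 -0.02923106  0.061     ] [ 0.58265237 -0.04148621  0.061     ]
knob 0.72 277 296 140 167 [288.0, 152.8]
knob 0.69 330 351 222 254 [338.9, 236.8]
mark 0.6 293 305 186 201 [298.7, 193.0]
mark 0.47 317 329 211 225 [322.0, 219.8]
amber_center [array([ 0.39534928, -0.02887779,  0.06      ]), array([ 0.39179585, -0.03238524,  0.06      ])]
flask_center [array([ 0.6386981 , -0.36435992,  0.06      ]), array([ 0.59825081, -0.39989706,  0.06      ])]
beaker_center [array([ 0.45579736, -0.25592702,  0.06      ]), array([ 0.3950488, -0.0239075,  0.06     ])]
```

Emit:
play_rows:
  twist:
    - [0, 0, 0]
    - [0, 0, -0.06]
    - [0, 0, -0.06]
    - [0, 0, -0.06]
    - [0, 0, -0.06]
    - [0, 0, -0.06]
    - [0, 0, -0.06]
    - [0, 0, -0.06]
    - [0, 0, -0.06]
    - [0, 0, -0.06]
    - [0, 0, -0.06]
    - [0, 0, -0.04]
  travel:
    - [0, 0, 0.4]
    - [0.25, -0.5, 0.4]
    - [0.25, -0.5, 0]
    - [0.25, -0.5, 0]
    - [0.25, -0.5, 0]
    - [0.25, -0.5, 0]
    - [0.25, -0.5, 0]
    - [0.25, -0.5, 0]
    - [0.25, -0.5, 0]
    - [0.25, -0.5, 0]
    - [0.25, -0.5, 0]
    - [0.25, -0.5, 0]
  grip: [-1, -1, -1, -1, -1, -1, -1, -1, -1, -1, -1, -1]

```text
time_s: 3.45
ee_pos: [0.3755, 0.2199, 0.2536]
eef_rot: [-1.57, 0.0, -1.456]
force: [-0.1, 0.2, 1.2]
grip_width: 0.094
```

Emit:
play_rows:
  twist:
    - [0, 0, 0]
    - [0, 0, 0]
    - [0, 0, 0]
    - [0, 0, 0]
    - [0, 0, 0]
    - [0, 0, 0]
    - [0, 0, 0]
    - [0, 0, 0]
    - [0, 0, 0]
    - [0, 0, 0]
    - [0, 0, 0]
    - [0, 0, 0]
  travel:
    - [0.3, -0.6, 0]
    - [0.3, -0.6, 0]
    - [0.3, -0.6, 0]
    - [0.3, -0.6, 0]
    - [0.3, -0.6, 0]
    - [0.3, -0.6, 0]
    - [0.3, -0.6, 0]
    - [0.3, -0.6, 0]
    - [0.3, -0.6, 0]
    - [0.3, -0.6, 0]
    - [0.3, -0.6, 0]
    - [0.1, -0.2, 0]
  grip: [-1, -1, -1, -1, -1, -1, -1, -1, -1, -1, -1, -1]

```text
time_s: 4.65
ee_pos: [0.5457, -0.1213, 0.253]
eef_rot: [-1.571, -0.0, -1.454]
force: [-1.4, 0.2, -0.1]
grip_width: 0.094
```

```bash
python3 - <<'E'
from h import *
c=snap('wrist','w1'); pickle.dump(c,open('w1.pkl','wb')); print(-mats(c)[0].T@mats(c)[1])
for k in ['knob','mark','pointer_tip']:
    print(k,[(np.round(b['point'],1),round(b['confidence'],2)) for b in ctrl.boxes_of(k,c)[:2]])
o=ctrl.get_obs();print(o['time_s'],o['ee_pos'])
for n,P in dict(knobtop=[.5405,-.1165,.1145],tip=[.582,-.111,.055],fin=[.5825,-.035,.061]).items(): print(n,proj(c,P,True))
E
```

```text
[ 0.53850124 -0.05556079  0.42507972]
knob [(array([314. , 191.9]), 0.92)]
mark [(array([356.1, 119.8]), 0.63)]
pointer_tip [(array([315.5, 196.1]), 0.8)]
4.85 [ 0.54483242 -0.11819536  0.25338412]
knobtop [315.06417669 190.85844431]
tip [350.33991522 180.94956412]
fin [359.45086148 118.43162225]
```

View pics/w1.png

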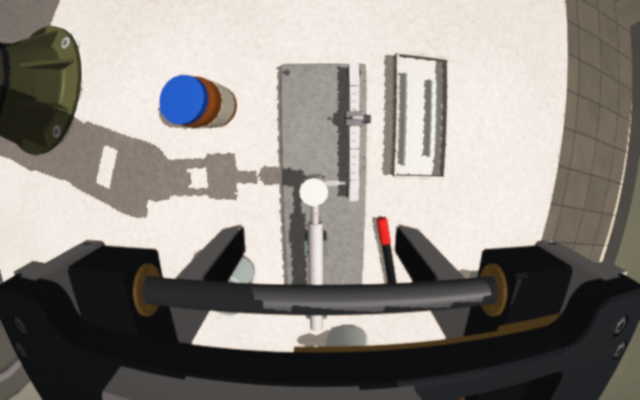

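The wrist view shows the knob top at (314,192), the pointer running to about (345,183), and the clip and fin at (352,119). I'll zoom in on that area to measure it.

```bash
python3 - <<'E'
import cv2
a=cv2.imread('pics/w1.png')[50:230,270:400]
a=cv2.resize(a,None,fx=6,fy=6,interpolation=cv2.INTER_CUBIC)
cv2.imwrite('pics/w1a.png',a[:560]);cv2.imwrite('pics/w1b.png',a[540:])
E
```

```text
(no output)
```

View pics/w1a.png

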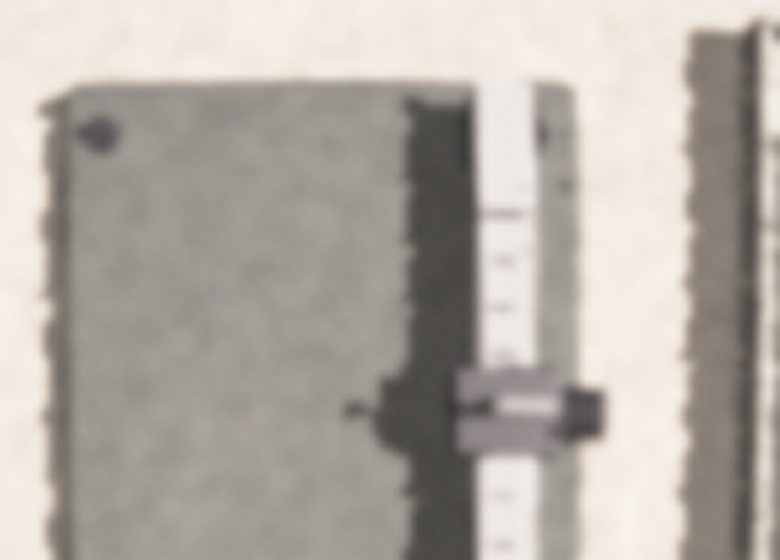

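View pics/w1b.png

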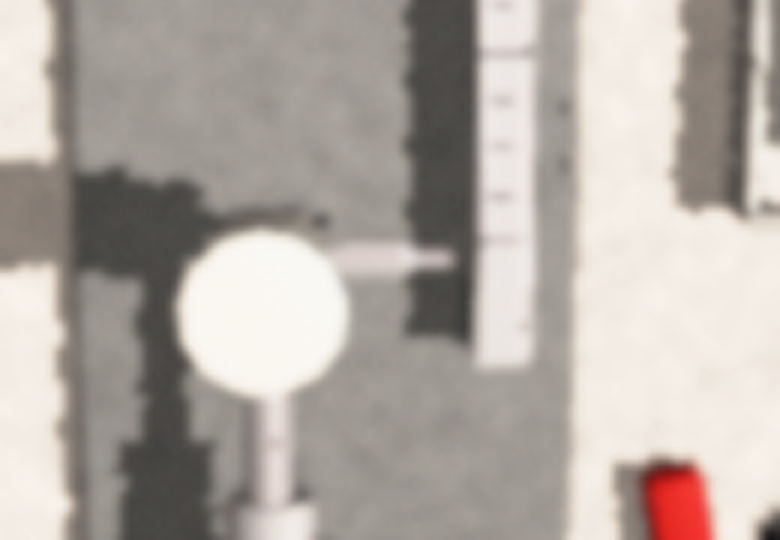

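```bash
python3 - <<'E'
from h import *
c=pickle.load(open('w1.pkl','rb'))
W=lambda x,y:(270+(x+.5)/6-.5,50+(y+.5)/6-.5)
q=lambda x,y,z:atz(c,W(x,y),z,True)
kt=q(263,540+314,.1145);tip=q(452,540+259,.055);pm=q(340,540+257,.055)
f1=q(490,407,.061);f2=q(555,404,.061);f3=q(462,408,.055)
rl=[q(508,95,.036),q(503,540+350,.036)]
rod=[q(277,540+400,.055),q(275,540+495,.055)]
pl=[q(75,95,.012),q(72,540+500,.012)]
pr=[q(577,150,.012),q(571,540+440,.012)]
pf=[q(90,84,.012),q(470,84,.012)]
for n in 'kt tip pm f1 f2 f3'.split(): print(n,np.round(eval(n),4))
for n in 'rl rod pl pr pf'.split():
    a,b=eval(n);v=a-b;print(n,np.round(a,4),np.round(b,4),np.degrees(np.arctan2(v[1],v[0])))
for th in (94.9,95.5,96.,96.9):
    u=np.array([np.cos(np.radians(th)),np.sin(np.radians(th))])
    print(th,'x gauge rel knobtop:',[(n,round(float((eval(n)-kt)[:2]@u),4)) for n in 'tip pm f1 f2 f3'.split()],'lat',[(n,round(float(np.cross(u,(eval(n)-kt)[:2])),4)) for n in 'tip f3 f1 f2'.split()])
E
```

```text
kt [ 0.539  -0.1178  0.1145]
tip [ 0.5757 -0.114   0.055 ]
pm [ 0.5532 -0.1163  0.055 ]
f1 [ 0.5728 -0.0351  0.061 ]
f2 [ 0.5854 -0.0328  0.061 ]
f3 [ 0.5679 -0.0357  0.055 ]
rl [0.5712 0.0332 0.036 ] [ 0.5912 -0.1353  0.036 ] 96.75906606967875
rod [ 0.5439 -0.1473  0.055 ] [ 0.5458 -0.1675  0.055 ] 95.27674743270387
pl [0.4781 0.0278 0.012 ] [ 0.4996 -0.1874  0.012 ] 95.70768931356564
pr [0.5899 0.0283 0.012 ] [ 0.6133 -0.1596  0.012 ] 97.09223593216777
pf [0.4812 0.0306 0.012 ] [0.5646 0.04   0.012 ] -173.5778734309176
94.9 x gauge rel knobtop: [('tip', 0.0006), ('pm', 0.0003), ('f1', 0.0795), ('f2', 0.0807), ('f3', 0.0793)] lat [('tip', -0.037), ('f3', -0.0358), ('f1', -0.0408), ('f2', -0.0535)]
95.5 x gauge rel knobtop: [('tip', 0.0003), ('pm', 0.0002), ('f1', 0.079), ('f2', 0.0802), ('f3', 0.0789)] lat [('tip', -0.037), ('f3', -0.0366), ('f1', -0.0416), ('f2', -0.0543)]
96.0 x gauge rel knobtop: [('tip', -0.0001), ('pm', 0.0), ('f1', 0.0787), ('f2', 0.0797), ('f3', 0.0786)] lat [('tip', -0.037), ('f3', -0.0373), ('f1', -0.0423), ('f2', -0.055)]
96.9 x gauge rel knobtop: [('tip', -0.0006), ('pm', -0.0002), ('f1', 0.078), ('f2', 0.0788), ('f3', 0.078)] lat [('tip', -0.037), ('f3', -0.0386), ('f1', -0.0435), ('f2', -0.0563)]<stdin>:17: DeprecationWarning: Arrays of 2-dimensional vectors are deprecated. Use arrays of 3-dimensional vectors instead. (deprecated in NumPy 2.0)
```

Emit:
play_rows:
  twist:
    - [0, 0, 0]
    - [0, 0, 0]
    - [0, 0, 0]
    - [0, 0, 0]
    - [0, 0, 0]
    - [0, 0, 0]
    - [0, 0, 0]
    - [0, 0, 0]
  travel:
    - [-0.11, 0.04, -0.4]
    - [0, 0, -0.5]
    - [0, 0, -0.5]
    - [0, 0, -0.5]
    - [0, 0, -0.4]
    - [0, 0, -0.2]
    - [0, 0, 0]
    - [0, 0, 0]
  grip: [-1, -1, -1, -1, -1, -1, -1, -1]

```text
time_s: 5.65
ee_pos: [0.54, -0.1166, 0.1295]
eef_rot: [-1.57, -0.0, -1.452]
force: [1.1, -0.2, -0.5]
grip_width: 0.0938
```

```bash
python3 - <<'E'
from h import *
c=snap('wrist','w2'); pickle.dump(c,open('w2.pkl','wb'))
o=ctrl.get_obs();print(o['time_s'],o['ee_pos'],o['eef_rot'])
a=c['img'][:,:,::-1][60:320,240:400]
cv2.imwrite('pics/w2a.png',cv2.resize(a,None,fx=2.3,fy=2.3,interpolation=3))
print(proj(c,[.5395,-.117,.1145],True),proj(c,[.5752,-.113,.055],True))
E
```

```text
5.7 [ 0.54011783 -0.11681596  0.12974375] [-1.56909207e+00 -6.73811207e-04 -1.45174527e+00]
[318.47527698 236.63577612] [361.98921512 212.66055079]
```

View pics/w2.png

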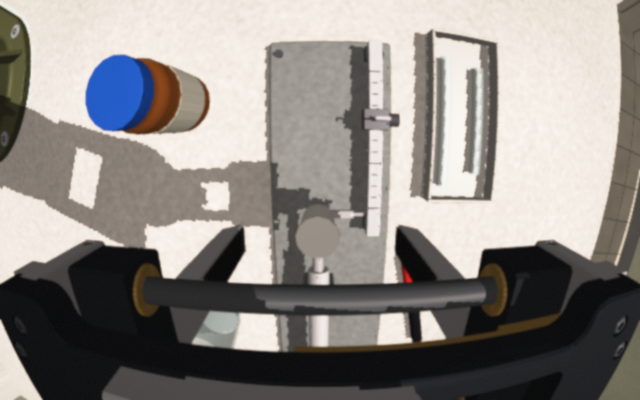

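The knob top is at (318,237) and the pointer tip at (362,213), both matching the projections, so the jaws are centred. Next I descend and grip gently.

Emit:
play_rows:
  twist:
    - [0, 0, 0]
    - [0, 0, 0]
    - [0, 0, 0]
    - [0, 0, 0]
    - [0, 0, 0]
    - [0, 0, 0]
  travel:
    - [0, 0, -0.3]
    - [0, 0, -0.3]
    - [0, 0, -0.25]
    - [0, 0, -0.12]
    - [0, 0, 0]
    - [0, 0, 0]
  grip: [-1, -1, -1, -1, -1, -1]
  force: 22

```text
time_s: 6.3
ee_pos: [0.54, -0.1171, 0.0806]
eef_rot: [-1.57, -0.0, -1.452]
force: [-0.0, 0.6, -0.1]
grip_width: 0.0938
```

Emit:
play_rows:
  twist:
    - [0, 0, 0]
    - [0, 0, 0]
    - [0, 0, 0]
    - [0, 0, 0]
    - [0, 0, 0]
    - [0, 0, 0]
    - [0, 0, 0]
    - [0, 0, 0]
    - [0, 0, 0]
    - [0, 0, 0]
    - [0, 0, 0]
    - [0, 0, 0]
  travel:
    - [0, 0, 0]
    - [0, 0, 0]
    - [0, 0, 0]
    - [0, 0, 0]
    - [0, 0, 0]
    - [0, 0, 0]
    - [0, 0, 0]
    - [0, 0, 0]
    - [0, 0, 0]
    - [0, 0, 0]
    - [0, 0, 0]
    - [0, 0, 0]
  grip: [-0.6, -0.2, 0, 0.2, 0.3, 0.4, 0.5, 0.6, 0.7, 0.8, 0.9, 1]
  force: 22

```text
time_s: 7.5
ee_pos: [0.5386, -0.1171, 0.0798]
eef_rot: [-1.573, 0.0, -1.452]
force: [-8.1, -0.5, 5.0]
grip_width: 0.0271
```

Emit:
play_rows:
  twist:
    - [0, 0, 0]
    - [0, 0, 0]
    - [0, 0, 0]
  travel:
    - [0, 0, 0]
    - [0, 0, 0]
    - [0, 0, 0]
  grip: [1, 1, 1]

```text
time_s: 7.8
ee_pos: [0.5386, -0.1171, 0.0798]
eef_rot: [-1.573, 0.0, -1.452]
force: [-9.8, -0.4, 3.5]
grip_width: 0.0273
```

```bash
python3 - <<'E'
from h import *
c=snap('wrist','w3')
o=ctrl.get_obs();print(o['time_s'],o['ee_pos'],o['eef_rot'],o['force'],o['grip_width'])
a=c['img'][:,:,::-1][130:330,230:430]
cv2.imwrite('pics/w3a.png',cv2.resize(a,None,fx=3,fy=3,interpolation=2))
E
```

```text
7.85 [ 0.53860246 -0.11710417  0.0798035 ] [-1.57344525e+00  4.07103181e-04 -1.45215548e+00] [-8.18340737 -0.30416153  4.18842122] 0.0269800900367686
```

View pics/w3a.png

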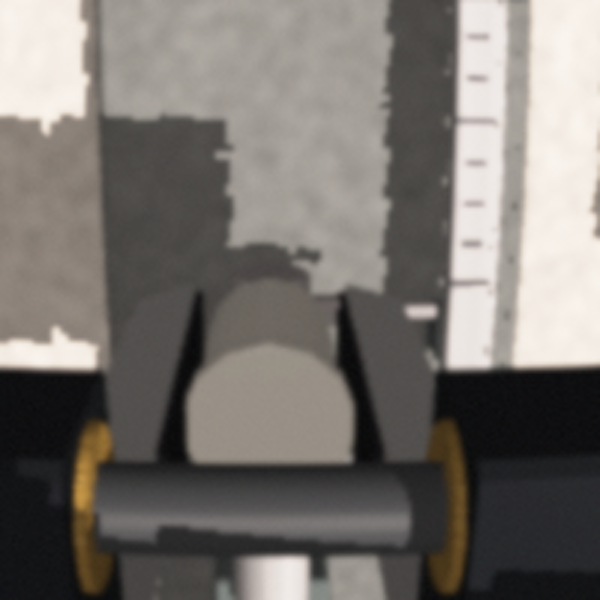

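Emit:
play_rows:
  twist:
    - [0, 0, 0]
    - [0, 0, 0]
    - [0, 0, 0]
  travel:
    - [-0.02, 0, 0]
    - [-0.02, 0, 0]
    - [0, 0, 0]
  grip: [1, 1, 1]

```text
time_s: 8.15
ee_pos: [0.5384, -0.1171, 0.08]
eef_rot: [-1.569, -0.001, -1.452]
force: [7.7, -2.3, -4.1]
grip_width: 0.0271
```

Emit:
play_rows:
  twist:
    - [0, 0, 0]
    - [0, 0, 0]
    - [0, 0, 0]
    - [0, 0, 0]
    - [0, 0, 0]
    - [0, 0, 0]
    - [0, 0, 0]
    - [0, 0, 0]
  travel:
    - [0.02, 0, 0]
    - [-0.004, 0.03, 0]
    - [-0.007, 0.06, 0]
    - [-0.007, 0.06, 0]
    - [-0.007, 0.06, 0]
    - [-0.007, 0.06, 0]
    - [-0.004, 0.03, 0]
    - [0, 0, 0]
  grip: [1, 1, 1, 1, 1, 1, 1, 1]

```text
time_s: 8.95
ee_pos: [0.5367, -0.1017, 0.0799]
eef_rot: [-1.571, 0.0, -1.452]
force: [-3.6, -3.5, -0.7]
grip_width: 0.0274
```

```bash
python3 - <<'E'
from h import *
c=snap('wrist','w4')
o=ctrl.get_obs();print(o['time_s'],o['ee_pos'],o['eef_rot'],o['force'],o['grip_width'])
a=c['img'][:,:,::-1][130:330,230:430]
cv2.imwrite('pics/w4a.png',cv2.resize(a,None,fx=3,fy=3,interpolation=2))
E
```

```text
9.0 [ 0.53667235 -0.10188303  0.07988283] [-1.57123705e+00  1.38802979e-04 -1.45193381e+00] [-3.94331139 -3.93715742 -1.17825259] 0.02716146546654588
```

View pics/w4a.png

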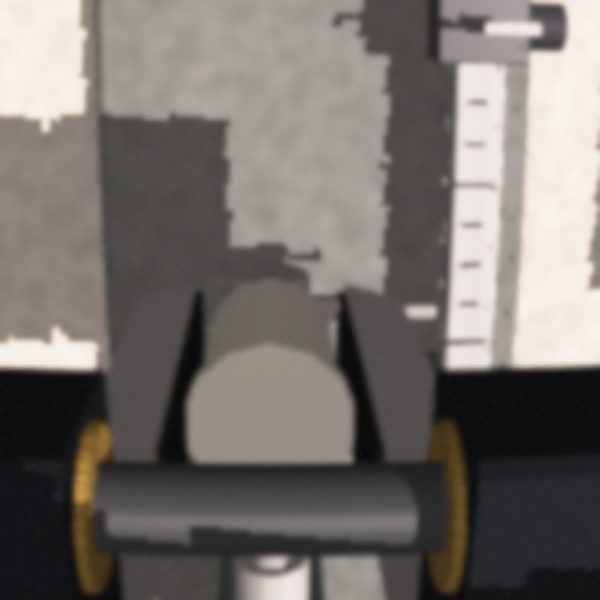

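Emit:
play_rows:
  twist:
    - [0, 0, 0]
    - [0, 0, 0]
    - [0, 0, 0]
    - [0, 0, 0]
    - [0, 0, 0]
    - [0, 0, 0]
    - [0, 0, 0]
    - [0, 0, 0]
    - [0, 0, 0]
    - [0, 0, 0]
    - [0, 0, 0]
    - [0, 0, 0]
  travel:
    - [-0.007, 0.04, 0]
    - [-0.01, 0.08, 0]
    - [-0.01, 0.08, 0]
    - [-0.01, 0.08, 0]
    - [-0.01, 0.08, 0]
    - [-0.01, 0.08, 0]
    - [-0.01, 0.08, 0]
    - [-0.01, 0.08, 0]
    - [-0.01, 0.08, 0]
    - [-0.01, 0.08, 0]
    - [-0.01, 0.08, 0]
    - [-0.005, 0.04, 0]
  grip: [1, 1, 1, 1, 1, 1, 1, 1, 1, 1, 1, 1]

```text
time_s: 10.2
ee_pos: [0.5312, -0.0581, 0.0799]
eef_rot: [-1.571, -0.001, -1.452]
force: [-2.6, -7.4, -1.7]
grip_width: 0.0275
```

Emit:
play_rows:
  twist:
    - [0, 0, 0]
    - [0, 0, 0]
    - [0, 0, 0]
    - [0, 0, 0]
  travel:
    - [-0.01, 0.08, 0]
    - [-0.01, 0.08, 0]
    - [-0.005, 0.04, 0]
    - [0, 0, 0]
  grip: [1, 1, 1, 1]

```text
time_s: 10.6
ee_pos: [0.53, -0.0481, 0.0799]
eef_rot: [-1.571, -0.0, -1.452]
force: [-0.6, -6.5, -1.8]
grip_width: 0.0273
```

```bash
python3 - <<'E'
from h import *
c=snap('wrist','w5');pickle.dump(c,open('w5.pkl','wb'))
o=ctrl.get_obs();print(o['time_s'],o['ee_pos'],o['eef_rot'],o['force'],o['grip_width'])
a=c['img'][:,:,::-1][170:270,310:430]
cv2.imwrite('pics/w5a.png',cv2.resize(a,None,fx=6,fy=6,interpolation=2))
s=snap('scene','s5');pickle.dump(s,open('s5.pkl','wb'))
a=s['img'][:,:,::-1][130:220,250:370]
cv2.imwrite('pics/s5a.png',cv2.resize(a,None,fx=6,fy=6,interpolation=2))
E
```

```text
10.65 [ 0.53001079 -0.04822509  0.07991992] [-1.57076103e+00 -5.02006950e-04 -1.45208952e+00] [-1.77892515 -6.38828808 -2.20476451] 0.02709132768963099
```

View pics/w5a.png

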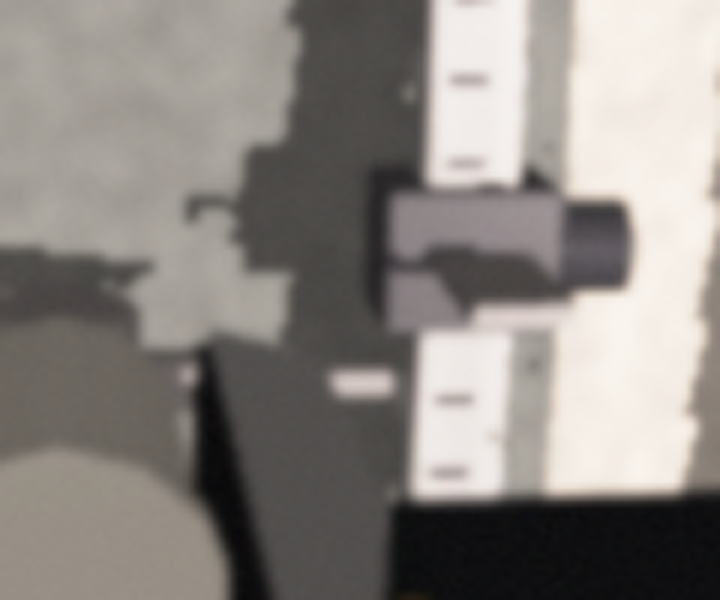

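View pics/s5a.png

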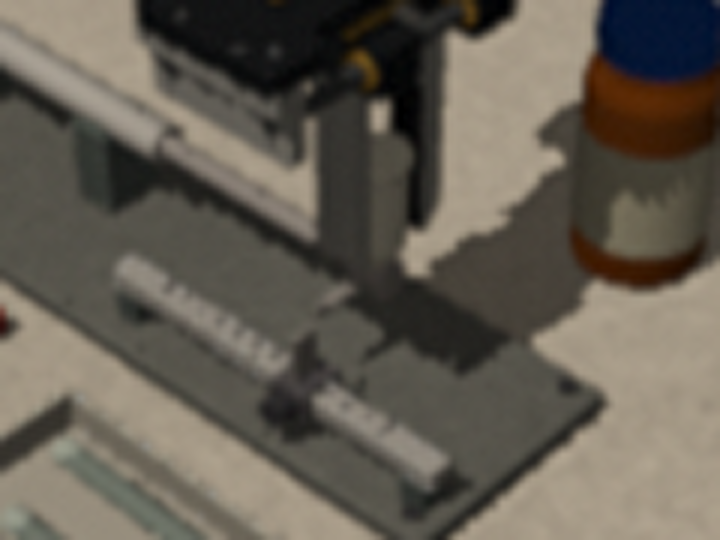

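```bash
python3 - <<'E'
from h import *
c=pickle.load(open('w5.pkl','rb'));s=pickle.load(open('s5.pkl','rb'))
th=np.radians(96.5);u=np.array([np.cos(th),np.sin(th)]);n=np.array([u[1],-u[0]])
k=np.array([.539,-.1178])
def G(dx,lat,z): return np.r_[k+u*dx+n*lat,z]
print('cam',-mats(c)[0].T@mats(c)[1])
for nm,P in dict(tip=G(.0694,.037,.055),mark=G(.0787,.045,.055),fintop=G(.0787,.045,.061),finback=G(.0787,.060,.061),finbase=G(.0787,.045,.052)).items():
    print(nm,np.round((proj(c,P,True)-[310,170]+.5)*6-.5),np.round((proj(s,P)-[250,130]+.5)*6-.5))
print('tip meas',atz(c,(310+(394+.5)/6-.5,170+(383+.5)/6-.5),.055,True),G(.0694,.037,.055))
a=c['img'][:,:,::-1][195:240,365:420]
cv2.imwrite('pics/w5b.png',cv2.resize(a,None,fx=14,fy=12,interpolation=0))
E
```

```text
cam [0.52254829 0.01762944 0.25198487]
tip [395. 377.] [314. 315.]
mark [469. 298.] [316. 336.]
fintop [481. 313.] [316. 324.]
finback [611. 312.] [289. 343.]
finbase [464. 290.] [317. 341.]
tip meas [ 0.56788578 -0.04542299  0.055     ] [ 0.56790586 -0.04465759  0.055     ]
```

View pics/w5b.png

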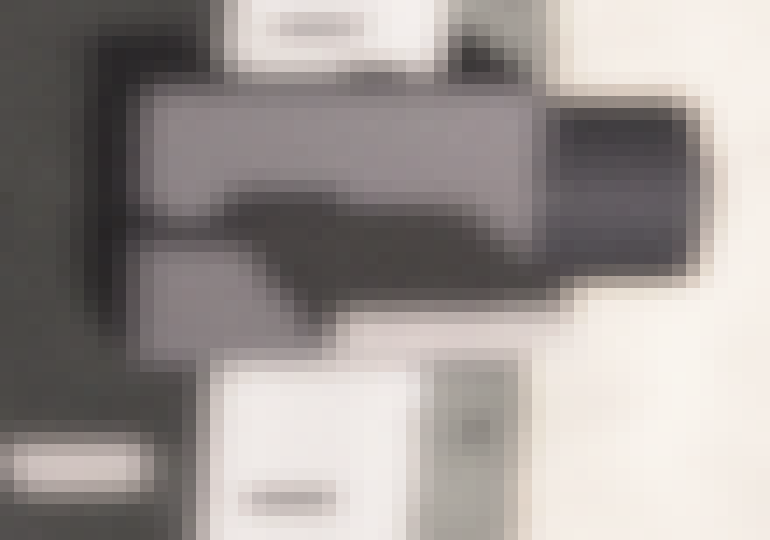

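```bash
python3 - <<'E'
from h import *
c=pickle.load(open('w5.pkl','rb'))
q=lambda x,y,z:atz(c,(310+(x+.5)/6-.5,170+(y+.5)/6-.5),z,True)[:2]
for th in (96,96.6,97.2):
    u=np.array([np.cos(np.radians(th)),np.sin(np.radians(th))])
    t=q(390,383,.055);t2=q(340,382,.055)
    print(th,[round(float((q(x,y,.061)-t)@u*1000),2) for x,y in((480,314),(480,303),(480,325),(560,314))],round(float((t2-t)@u*1000),2),round(float((q(428,252,.052)-t)@u*1000),2), q(480,314,.061),t)
E
```

```text
96 [10.01, 11.26, 8.75, 10.03] 0.11 14.59 [ 0.57474099 -0.03463731] [ 0.56742582 -0.04547158]
96.6 [9.92, 11.18, 8.66, 9.85] 0.17 14.54 [ 0.57474099 -0.03463731] [ 0.56742582 -0.04547158]
97.2 [9.83, 11.09, 8.57, 9.66] 0.23 14.5 [ 0.57474099 -0.03463731] [ 0.56742582 -0.04547158]
```

Emit:
play_rows:
  twist:
    - [0, 0, 0]
    - [0, 0, 0]
    - [0, 0, 0]
    - [0, 0, 0]
    - [0, 0, 0]
    - [0, 0, 0]
  travel:
    - [-0.004, 0.03, 0]
    - [-0.007, 0.06, 0]
    - [-0.007, 0.06, 0]
    - [-0.004, 0.03, 0]
    - [0, 0, 0]
    - [0, 0, 0]
  grip: [1, 1, 1, 1, 1, 1]

```text
time_s: 11.3
ee_pos: [0.5289, -0.0394, 0.0799]
eef_rot: [-1.571, -0.001, -1.452]
force: [-1.0, -7.1, -2.1]
grip_width: 0.0271
```

```bash
python3 - <<'E'
from h import *
c=snap('wrist','w6');pickle.dump(c,open('w6.pkl','wb'))
o=ctrl.get_obs();print(o['time_s'],o['ee_pos'],o['force'],o['grip_width'])
a=c['img'][:,:,::-1][190:260,340:430]
cv2.imwrite('pics/w6a.png',cv2.resize(a,None,fx=8,fy=8,interpolation=2))
s=snap('scene','s6');pickle.dump(s,open('s6.pkl','wb'))
a=s['img'][:,:,::-1][165:215,280:340]
cv2.imwrite('pics/s6a.png',cv2.resize(a,None,fx=12,fy=12,interpolation=2))
E
```

```text
11.35 [ 0.52889405 -0.03936927  0.0798824 ] [-1.99999338 -7.41938697 -1.89495456] 0.02673161147457197
```

View pics/w6a.png

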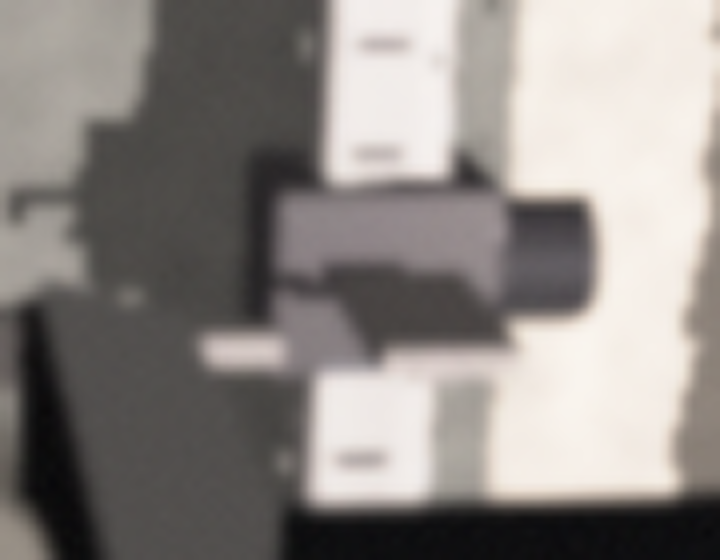

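View pics/s6a.png

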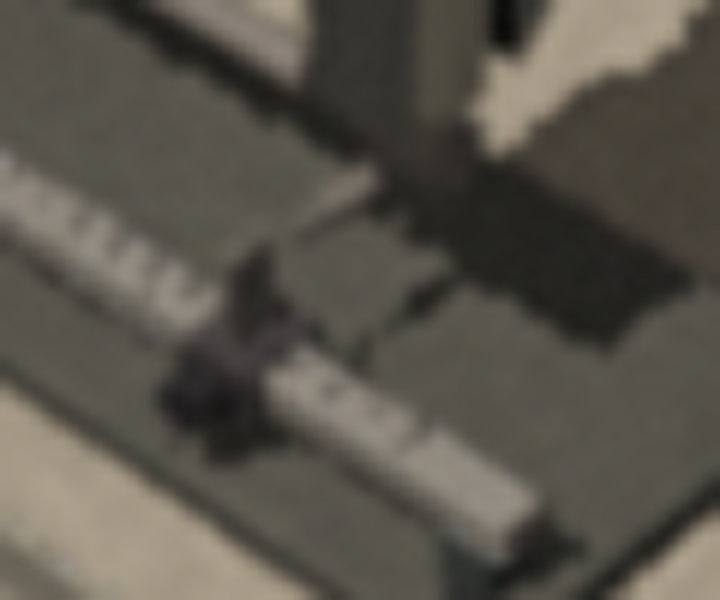

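```bash
python3 - <<'E'
from h import *
c=pickle.load(open('w6.pkl','rb'));s=pickle.load(open('s6.pkl','rb'))
px=lambda x,y:(340+(x+.5)/8-.5,190+(y+.5)/8-.5)
g=cv2.cvtColor(c['img'],cv2.COLOR_RGB2GRAY)
print('tip cols',g[228:240,372:375].mean(1).round(),'\nfin',g[228:240,390:395].mean(1).round())
u=np.array([np.cos(np.radians(96.6)),np.sin(np.radians(96.6))])
q=lambda x,y,z:atz(c,px(x,y),z,True)[:2]
t=q(280,353,.055)
print(t,[(y,round(float((q(395,y,.061)-t)@u*1000),2)) for y in(348,358,361,364,376)])
# side view consistency: put predicted in scene
inv=lambda p:np.round((p-[280,165]+.5)*12-.5)
f=q(395,361,.061)
print('scene tip',inv(proj(s,[*t,.055])),'fin top',inv(proj(s,[*f,.061])))
# a point on line from tip sideways to the fin
print(inv(proj(s,[*(t+np.array([u[1],-u[0]])*.012),.061])))
E
```

```text
tip cols [ 68.  73.  88. 125. 170. 196. 194. 167. 122.  86.  74.  71.] 
fin [ 71.  70.  69.  72.  92. 135. 180. 205. 213. 217. 222. 225.]
[ 0.56635536 -0.03689746] [(348, 2.4), (358, 1.52), (361, 1.26), (364, 0.99), (376, -0.07)]
scene tip [299. 227.] fin top [272. 228.]
[256. 234.]
```

Emit:
play_rows:
  twist:
    - [0, 0, 0]
    - [0, 0, 0]
    - [0, 0, 0]
    - [0, 0, 0]
  travel:
    - [-0.001, 0.008, 0]
    - [-0.001, 0.008, 0]
    - [0, 0, 0]
    - [0, 0, 0]
  grip: [1, 1, 1, 1]

```text
time_s: 11.8
ee_pos: [0.5288, -0.0387, 0.0799]
eef_rot: [-1.571, -0.001, -1.452]
force: [-1.3, -7.0, -1.6]
grip_width: 0.0273
```

```bash
python3 - <<'E'
from h import *
c=snap('wrist','w7');o=ctrl.get_obs();print(o['time_s'],o['ee_pos'],o['force'],o['grip_width'])
g=cv2.cvtColor(c['img'],cv2.COLOR_RGB2GRAY).astype(float)
print('tip',g[226:242,368:376].mean(1).round(),'\nfin',g[226:242,389:394].mean(1).round())
u=np.array([np.cos(np.radians(96.6)),np.sin(np.radians(96.6))])
w=g[228:240,369:375].mean(1)-75;w[w<0]=0;tr=(w*np.arange(228,240)).sum()/w.sum()
p=g[226:242,389:394].mean(1);i=np.nonzero(p>140)[0][0];er=226+i-(p[i]-140)/(p[i]-p[i-1])
t=atz(c,(374.5,tr),.055,True)[:2];e=atz(c,(391,er),.061,True)[:2]
print(tr,er,'remaining mm',((e-t)@u)*1000-1.25)
a=c['img'][:,:,::-1][190:260,340:430]
cv2.imwrite('pics/w7a.png',cv2.resize(a,None,fx=8,fy=8,interpolation=2))
d=snap('side','d7');a=d['img'][:,:,::-1][180:280,270:400]
cv2.imwrite('pics/d7a.png',cv2.resize(a,None,fx=6,fy=6,interpolation=2))
E
```

```text
11.85 [ 0.52881271 -0.03863944  0.07990148] [-2.16122596 -7.47461619 -2.046467  ] 0.02704953307361707
tip [ 57.  62.  67.  73.  88. 124. 169. 194. 192. 167. 123.  89.  77.  73.
  73.  72.] 
fin [ 71.  70.  71.  70.  70.  70.  73.  96. 142. 184. 206. 215. 221. 229.
 233. 233.]
233.50894210366775 233.95652173913044 remaining mm 0.37013350895985186
```

View pics/w7a.png

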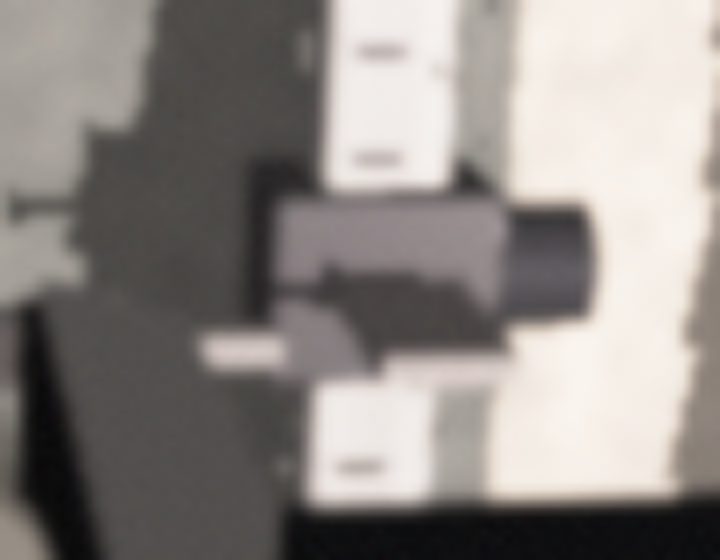

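View pics/d7a.png

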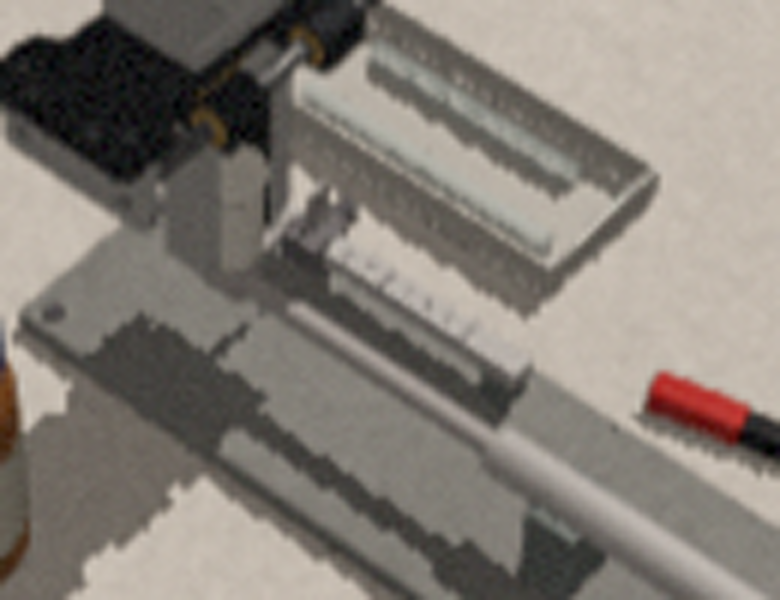

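Both views show the pointer level with the fin, with about 0.3 mm left. I'll make a small final nudge, then hold.

Emit:
play_rows:
  twist:
    - [0, 0, 0]
    - [0, 0, 0]
    - [0, 0, 0]
    - [0, 0, 0]
    - [0, 0, 0]
    - [0, 0, 0]
    - [0, 0, 0]
    - [0, 0, 0]
    - [0, 0, 0]
    - [0, 0, 0]
    - [0, 0, 0]
    - [0, 0, 0]
  travel:
    - [-0.001, 0.005, 0]
    - [0, 0, 0]
    - [0, 0, 0]
    - [0, 0, 0]
    - [0, 0, 0]
    - [0, 0, 0]
    - [0, 0, 0]
    - [0, 0, 0]
    - [0, 0, 0]
    - [0, 0, 0]
    - [0, 0, 0]
    - [0, 0, 0]
  grip: [1, 1, 1, 1, 1, 1, 1, 1, 1, 1, 1, 1]

```text
time_s: 13.1
ee_pos: [0.5288, -0.0384, 0.0799]
eef_rot: [-1.571, -0.001, -1.452]
force: [-1.3, -7.6, -2.5]
grip_width: 0.0271
```

Emit:
play_rows:
  twist:
    - [0, 0, 0]
    - [0, 0, 0]
    - [0, 0, 0]
    - [0, 0, 0]
    - [0, 0, 0]
    - [0, 0, 0]
    - [0, 0, 0]
    - [0, 0, 0]
    - [0, 0, 0]
    - [0, 0, 0]
    - [0, 0, 0]
    - [0, 0, 0]
  travel:
    - [0, 0, 0]
    - [0, 0, 0]
    - [0, 0, 0]
    - [0, 0, 0]
    - [0, 0, 0]
    - [0, 0, 0]
    - [0, 0, 0]
    - [0, 0, 0]
    - [0, 0, 0]
    - [0, 0, 0]
    - [0, 0, 0]
    - [0, 0, 0]
  grip: [1, 1, 1, 1, 1, 1, 1, 1, 1, 1, 1, 1]

```text
time_s: 14.3
ee_pos: [0.5288, -0.0384, 0.0799]
eef_rot: [-1.571, -0.001, -1.452]
force: [-1.3, -8.0, -1.7]
grip_width: 0.0273
```

Emit:
play_rows:
  twist:
    - [0, 0, 0]
    - [0, 0, 0]
    - [0, 0, 0]
    - [0, 0, 0]
    - [0, 0, 0]
    - [0, 0, 0]
    - [0, 0, 0]
    - [0, 0, 0]
    - [0, 0, 0]
    - [0, 0, 0]
    - [0, 0, 0]
    - [0, 0, 0]
  travel:
    - [0, 0, 0]
    - [0, 0, 0]
    - [0, 0, 0]
    - [0, 0, 0]
    - [0, 0, 0]
    - [0, 0, 0]
    - [0, 0, 0]
    - [0, 0, 0]
    - [0, 0, 0]
    - [0, 0, 0]
    - [0, 0, 0]
    - [0, 0, 0]
  grip: [1, 1, 1, 1, 1, 1, 1, 1, 1, 1, 1, 1]

```text
time_s: 15.5
ee_pos: [0.5288, -0.0384, 0.0799]
eef_rot: [-1.571, -0.001, -1.452]
force: [-1.4, -7.6, -2.1]
grip_width: 0.0269
```

```bash
python3 - <<'E'
from h import *
c=snap('wrist','w8');o=ctrl.get_obs();print(o['time_s'],o['ee_pos'],o['force'],o['grip_width'])
g=cv2.cvtColor(c['img'],cv2.COLOR_RGB2GRAY).astype(float)
u=np.array([np.cos(np.radians(96.6)),np.sin(np.radians(96.6))])
w=g[228:240,369:375].mean(1)-75;w[w<0]=0;tr=(w*np.arange(228,240)).sum()/w.sum()
p=g[226:242,389:394].mean(1);i=np.nonzero(p>140)[0][0];er=226+i-(p[i]-140)/(p[i]-p[i-1])
t=atz(c,(374.5,tr),.055,True)[:2];e=atz(c,(391,er),.061,True)[:2]
print(tr,er,'remaining mm',((e-t)@u)*1000-1.25)
a=c['img'][:,:,::-1][190:260,340:430]
cv2.imwrite('pics/w8a.png',cv2.resize(a,None,fx=8,fy=8,interpolation=2))
E
```

```text
15.55 [ 0.52880034 -0.03841011  0.07990675] [-1.84555949 -7.5117746  -1.66264285] 0.02737813740427104
233.53711526855764 234.32751091703057 remaining mm 0.12923083568726024
```

View pics/w8a.png

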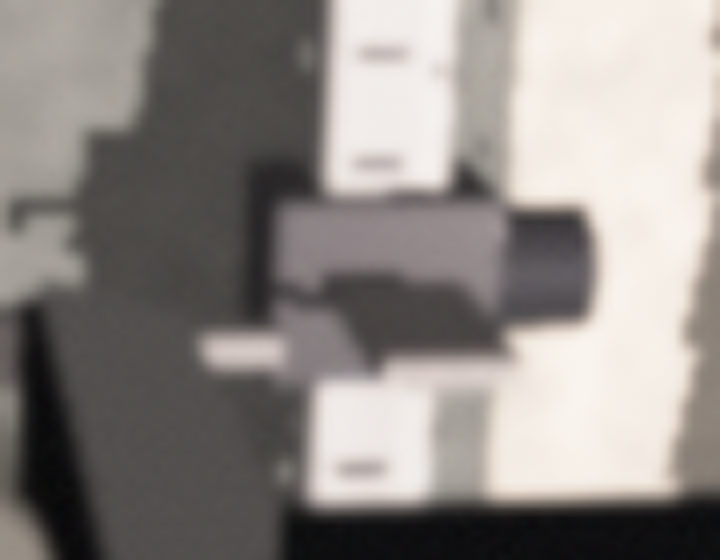

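The pointer tip at (283,352) is level with the fin top strip starting at (385,365), once the height difference is allowed for. It has stayed steady for more than three seconds, so I'm handing in.

```bash
python3 -c "
from station import ctrl
print(ctrl.hand_in()); o=ctrl.get_obs(); print(o['time_s'],o['ee_pos'],o['grip_width'])"
```

```text
the job is handed in; nothing more can be done
None
the job is handed in; nothing more can be done
```

The rod is pulled out so its pointer is level with the clip's fin, and the gripper is still holding the knob there. I gripped it at 22 N with the jaws across the rod and drew it out steadily by about 79 mm. I then held still for about 3.5 s and handed in at about 15.6 s.

**Length:** the last wrist-camera check put the pointer about 0.1 mm short of the fin's mid-plane. That is finer than the camera calibration, which is good to about 2 mm. My first estimate of the travel, before grasping, was 78.7 mm ± 1 mm, and it agrees.

**Hold:** the gripper's position did not change over the hold, and the pull stayed at about 7.5 N, which is what the spring should give at that length. The knob did not slip in the fingers at any point, and I saw no contact with the clip or anything else.

**Disagreement:** the gripper reads 27 mm open on a knob that should be 25 mm. It may be touching the wider cap. The hold was firm anyway.

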